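# Square a carton into the labelling jig

## Task

Push the low oblong carton along the worktop into the inner corner of the metal labelling jig, so that it sits square and snug, one long side flush against the long rail and one short end flush against the short end stop. Only push it along with the fingers: do not lift or tip it, and leave the square carton, the label roll and the glue bottle where they are. Finish with the hand clear of everything.

Things in the scene. Friction and masses are not known exactly. Their poses are not given: they have to be found in the camera images.
- jig: Fixed L of two bare aluminium angles. Origin: inner corner, on the worktop. Long rail: 300 mm from the corner along jig -y, inner face at jig x = 0 facing -x (to the robot). End stop: 65 mm along jig -x, inner face at jig y = 0 facing -y. Uprights 26 mm high, 5 mm thick; behind them 4 mm high feet with screw heads reach 30 mm out. Inside (x < 0, y < 0) is plain worktop. Yaw up to 0.2 rad.
- carton: To push: low, oblong brown cardboard carton, 55 mm (its x) by 75 mm (its y) by 38 mm high, about 0.1 kg, slides easily. Origin: centre of its underside. It starts in front of the long rail, turned by up to 0.35 rad from the jig's axes. Seated, its origin lies at jig x = -0.0275, y = -0.0375.
- square_carton: Bystander to leave alone: white carton, 60 by 60 mm, 50 mm high, light and loose. Origin: centre of its underside. It stands in front of the long rail too, beside the oblong carton, on either side of it.
- label_roll: Bystander to leave alone: small roll of labels lying flat, 69 mm across, 31 mm high, loose, beyond the end stop. Origin: centre of its underside.
- bottle: Bystander to leave alone: upright white glue bottle with a nozzle, 45 mm across, 99 mm high, loose, to the left of the work. Origin: centre of its underside.
Things that resemble listed ones, but are neither listed nor needed, are in the scene too. What is shaped like the carton but yellow is not meant.

How it is judged (in metres and radians):
At the end, for the whole second after the job is handed in: The oblong carton lies flat and at rest in the jig's corner, long side along the long rail: its origin within 3.5 mm of the seated position along both rails (gaps under 3.5 mm), and square with the jig within 0.06 rad (x of carton in the frame of jig between -0.031 and -0.0245 m and y of carton in the frame of jig between -0.041 and -0.0345 m and angle between the x axis of carton and the x axis of jig, either way round below 0.06 rad and height (world z) of carton below 0.004 m and angle between carton's own z axis and vertical below 0.05 rad and linear speed of carton below 0.01 m/s); the robot touches nothing.
It fails at once if the oblong carton is lifted off the worktop (more than 8 mm) or tipped (more than 0.25 rad) (height (world z) of carton above 0.008 m or angle between carton's own z axis and vertical above 0.25 rad).
It fails at once if the square carton is moved by more than 15 mm (distance of square_carton from where it was at the start of the episode above 0.015 m).
It fails at once if the label roll is moved by more than 15 mm (distance of label_roll from where it was at the start of the episode above 0.015 m).
It fails at once if the glue bottle is moved by more than 15 mm (distance of bottle from where it was at the start of the episode above 0.015 m).
It also fails if it takes over 51 s, if anything falls off the work surface, if the arm or the gripper's body presses on something with over 40 N, if the wrist force passes 120 N, or if a joint passes its speed limit or range.

## Robot

A 6-joint arm with a two-finger parallel gripper is mounted at the origin on a cart in front of the work surface, level with it; the furniture and walls round the work are solid. World frame = base frame: x ahead of the robot, y to its left, z up, the work surface at z = 0. Lengths are in mm, angles in degrees, forces in N, time in s.
With the tool pointing down it reaches from about 350 to 850 mm from the base axis. Payload 8.1 kg.
Tool frame: the origin (TCP) lies midway between the tips of the shut fingers; the grasp point (between the pads) lies 19 mm behind it; z points along the fingers, y is the line along which they close (so a half turn about z gives the same grasp; the last joint's range is limited). The gripper opens to 85 mm and grips with 20 to 120 N. Pads are 22 mm wide; open, the fingers measure 114 mm over their backs; the gripper's body (76 mm by 85 mm) begins 54 mm behind the grasp point. The pads swing forward as they close: fully open they stand 13 mm farther back than shut.
Start: joints at [70.68, 7.471, 85.268, -0, 87.261, -4.893], TCP at [149.466, 581.09, 231.292] pointing down, gripper open.
Joint ranges: [-169.43, 169.43], [-51.17, 129.36], [1.28, 143.12], [-76.62, 256.62], [0, 156.53], [-152.29, 152.29]. Speed limits (degrees/s): [136.94, 136.94, 159.86, 180, 180, 180].

## Interface

Orientations are given as [roll, pitch, yaw] about the fixed x, y, z axes, in that order (R = Rz(yaw) Ry(pitch) Rx(roll)).
In Python, from bench import sense, snapshot, camera_params, hand_in, masks_of, pinpoint gives the robot as it stands.
- The arm moves only by the tool step_arm, never from a script. Its argument "targets" is a list of rows, each an object with "angular": the turn, a rotation vector about the tool's x, y, z scaled (see below), a list of three; "dp": the shift along the tool's x, y, z scaled (see below), a list of three; "fingers": the closure, from 0 (fully open) to 1 (shut). A call has exactly 8 rows; each row is the pose to reach, as a shift and turn from the pose commanded when the call began, along the tool's axes at that moment, turning the shorter way round; what a row does not reach only later rows make up. The controller multiplies each number of a shift by 0.2 m and each number of a turn by 180 degrees. A row lasts 1/8 s, in which the tool goes at most 62.5 mm and 10.7 degrees, less where a joint would pass 70% of its speed; a pose out of reach is approached as far as the arm can. A call with a number of a shift or a turn outside -1 to 1 is refused whole. A call with a gripper value outside its range is refused whole. The fingers move at their own pace and stop on an object; "newtons" is the grip in N (left out, the last holds). Time passes only in rows, so rows that repeat a pose let the fingers close, or fill a call up. It gives the time, the measured TCP pose, the force, the opening and the grip force at its end, in the units of the state.
- sense(): the state, without advancing time (a new reading comes with each control period).
- snapshot(name): name is "side" or "top"; returns the picture (384x512x3 uint8, blue, green, red); there is no depth.
- camera_params(name): a dict with "vfov" (degrees; the focal length in pixels is half the picture's height over the tangent of half this angle, whatever the lens; pixels are square), "cx", "cy" (the principal point, pixels), "D" ([k1, k2, p1, p2, k3] as OpenCV has them; the pictures are not rectified), "R" (3x3) and "t" (3): a world point X has camera coordinates R X + t. Camera axes: x right, y down, z forward; pixel columns grow to the right and rows downward; lengths in mm; the calibration is good to about 2 mm. A picture is of the moment at which its call begins. camera_params takes no time and is no camera call.
- hand_in(): hands the job in; it is judged then, once.
Trained networks look in the newest picture that a camera, given by its name, has taken for a name from the list of things; names that differ only in an ending like _2 or _b are one class to them, and where a whole thing is asked for, a point or a joint stands for the part that bears it (a point fixed in the world has none). Each returns a list of dicts, best first, with "conf" (0 to 1); they miss things now and then, are a little off and sometimes report something else, mostly with a low value. They report only what shows in the picture. A call takes as long as a camera call. They do not tell look-alikes from the thing itself.
- masks_of(camera, label): "pixels" (384x512 bool, what is visible of it) and "at" ([column, row] in pixels, amid what is visible of it).
- pinpoint(camera, label): "at" ([column, row] in pixels: a listed point, or the origin of a listed thing).
The state is a dict: "time": time; "joint_pos": joint angles; "qd": joint speeds; "joint_efforts": joint torques, N m; "tool_pos": TCP position; "tcp_rot": TCP orientation; "ft_force": force on the tool from outside, world axes, zero at the start; "wrist_torque": the same for the moment, N m; "finger_gap": finger opening in mm; "grip_force": force on a finger pad.
Only numpy, scipy, OpenCV 4.12 (cv2) and the standard library are available. Lean on these libraries where they do the work, as an engineer would, in place of code of your own. Each camera call takes 0.05 s, during which the arm holds its last target. There are 200 camera calls.

## Working session

There is one attempt and no reset: what is moved stays moved. The work goes in short steps, Python scripts to look and compute and a tool call to move; the robot and the scene stay as the last step left them, time stands still between calls to the robot, and variables do not carry over. Pictures are saved under pics/ and viewed, at most 10 in all, crops included, and the job is handed in when it is done.

Besides the shell and the picture viewer there is one more tool, called after "Request:" in YAML: its name, and indented under it one key for each argument. step_arm: Moves the arm, as the interface text tells. Its arguments: {"type":"object","properties":{"targets":{"type":"array","items":{"type":"object","properties":{"angular":{"type":"array","items":{"type":"number","minimum":-1,"maximum":1}},"dp":{"type":"array","items":{"type":"number","minimum":-1,"maximum":1}},"fingers":{"type":"number"}}}},"newtons":{"type":"number"}},"required":["targets"]}

```bash
mkdir -p pics; ls
cat > h.py <<'E'
import numpy as np,cv2
from bench import *
def cam(n):
    p=camera_params(n); f=192/np.tan(np.radians(p['vfov'])/2)
    K=np.array([[f,0,p['cx']],[0,f,p['cy']],[0,0,1.]])
    return K,np.array(p['D'],float),np.array(p['R']),np.array(p['t'],float)
def toworld(n,px,z=0):
    K,D,R,t=cam(n); px=np.array(px,float).reshape(-1,1,2)
    u=cv2.undistortPoints(px,K,D)[:,0]; d=np.c_[u,np.ones(len(u))]@R
    c=-R.T@t; s=(z-c[2])/d[:,2]; return (c+d*s[:,None])[:,:2]
def topix(n,X):
    K,D,R,t=cam(n); return cv2.projectPoints(np.array(X,float).reshape(-1,1,3),cv2.Rodrigues(R)[0],t,K,D)[0][:,0]
E
python3 - <<'E'
from h import *
for n in ('top','side'):
    im=snapshot(n); cv2.imwrite(f'pics/{n}0.png',cv2.resize(im,(800,600)))
    K,D,R,t=cam(n); print(n,(-R.T@t).round(),R[2].round(2))
    for l in ('jig','carton','square_carton','label_roll','bottle'):
        for d in masks_of(n,l): print(l,'m',round(d['conf'],2),np.round(d['at']),d['pixels'].sum(), toworld(n,d['at'],0).round())
        for d in pinpoint(n,l): print(l,'p',round(d['conf'],2),np.round(d['at']),toworld(n,d['at'],0).round())
s=sense();print(s['time'],s['tool_pos'],s['tcp_rot'])
E
```

```text
pics
top [ 437.   97. 1030.] [ 0.06 -0.02 -1.  ]
jig m 0.69 [280. 125.] 2079 [[644.  20.]]
jig p 0.72 [228. 135.] [[618. 134.]]
jig p 0.68 [285. 184.] [[512.   4.]]
carton m 0.58 [345. 245.] 998 [[ 379. -130.]]
carton p 0.68 [344. 248.] [[ 372. -128.]]
square_carton m 0.55 [282. 181.] 840 [[517.  12.]]
square_carton p 0.88 [287. 184.] [[512.   0.]]
label_roll m 0.59 [180. 148.] 644 [[585. 241.]]
label_roll p 0.6 [173. 144.] [[596. 257.]]
bottle m 0.55 [176. 214.] 390 [[441. 245.]]
bottle p 0.87 [181. 214.] [[440. 234.]]
side [  92. -579.  738.] [ 0.4   0.64 -0.66]
jig m 0.92 [325. 213.] 1448 [[634.  -4.]]
jig p 0.6 [282. 185.] [[607. 140.]]
jig p 0.44 [328. 266.] [[ 534. -139.]]
carton m 0.97 [259. 290.] 1311 [[ 376. -109.]]
carton m 0.94 [328. 260.] 1182 [[ 545. -125.]]
carton p 0.86 [257. 296.] [[ 364. -121.]]
carton p 0.62 [326. 268.] [[ 526. -140.]]
square_carton m 0.8 [280. 225.] 1016 [[518.  21.]]
square_carton p 0.7 [279. 236.] [[497.  -7.]]
label_roll m 0.91 [255. 164.] 490 [[596. 261.]]
label_roll p 0.94 [253. 172.] [[575. 233.]]
label_roll p 0.62 [328. 266.] [[ 535. -137.]]
bottle m 0.57 [208. 184.] 487 [[445. 253.]]
bottle p 0.6 [208. 192.] [[431. 226.]]
1.1 [149.47810013 581.08005654 231.26279548] [-1.79998068e+02  7.03856210e-04  1.65573225e+02]
```

View pics/top0.png

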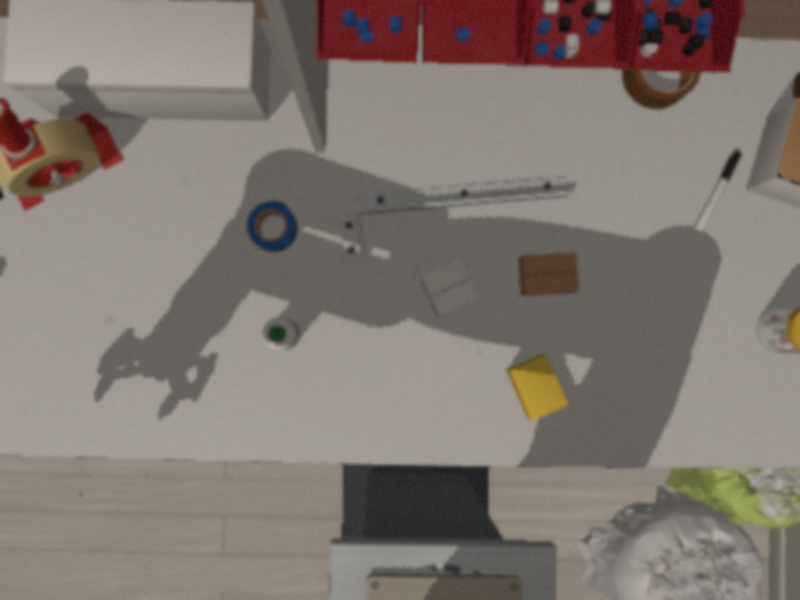

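View pics/side0.png

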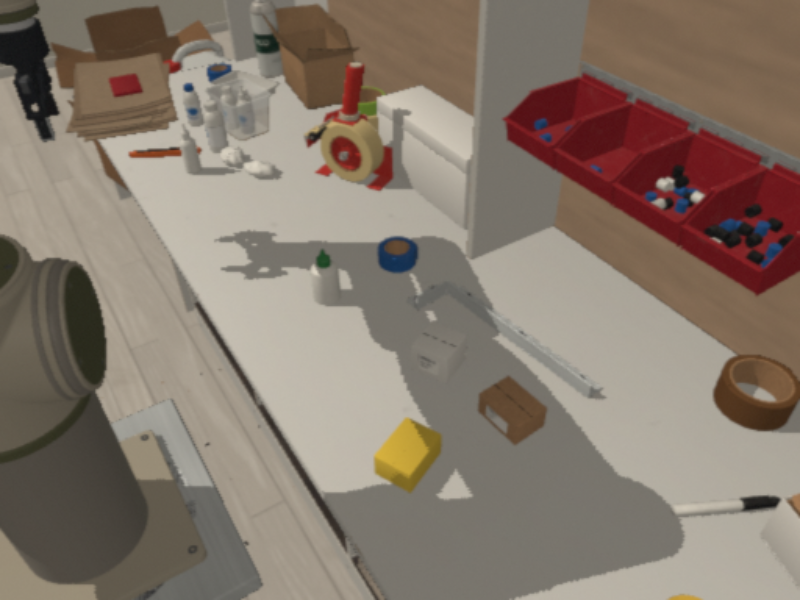

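```bash
cat >> h.py <<'E'
def ortho(n,im,z,x0,x1,y0,y1,s):
    # up = +x, left = +y
    X=np.arange(x1,x0,-1/s);Y=np.arange(y1,y0,-1/s)
    gx,gy=np.meshgrid(X,Y,indexing='ij')
    p=topix(n,np.c_[gx.ravel(),gy.ravel(),np.full(gx.size,z)]).reshape(*gx.shape,2).astype(np.float32)
    o=cv2.remap(im,p[...,0],p[...,1],cv2.INTER_CUBIC)
    for x in range(int(np.ceil(x0/50)*50),int(x1),50):
        for y in range(int(np.ceil(y0/50)*50),int(y1),50): cv2.circle(o,(int((y1-y)*s),int((x1-x)*s)),1,(0,0,255),-1)
    return o
def brown(n,im):
    h=cv2.cvtColor(im,cv2.COLOR_BGR2HSV); m=((h[...,0]<20)&(h[...,1]>90)).astype(np.uint8)
    return m
E
python3 - <<'E'
from h import *
for n in('top','side'):
    im=cv2.convertScaleAbs(snapshot(n),alpha=1.5)
    a=ortho(n,im,0,440,680,-200,200,2.)[:300*2] if n=='top' else ortho(n,im,0,460,680,-200,200,2.)
    b=ortho(n,im,38,460,680,-200,200,2.)[:,:]
    cv2.imwrite(f'pics/{n}1.png',a); print(a.shape)
    m=brown(n,im)
    c,_=cv2.findContours(m,0,2)
    for k in c:
        if 200<cv2.contourArea(k)<3000: r=cv2.minAreaRect(toworld(n,k.reshape(-1,2),38).astype(np.float32)); print(n,cv2.contourArea(k),r)
E
```

```text
(480, 800, 3)
top 798.0 ((531.8297119140625, -133.24359130859375), (52.494834899902344, 77.75130462646484), 3.986591100692749)
top 590.5 ((653.2791137695312, 557.8409423828125), (46.30190658569336, 113.66822814941406), 34.32035827636719)
top 527.5 ((707.4759521484375, 506.8697814941406), (107.87728118896484, 50.47748947143555), 46.93355941772461)
top 849.0 ((711.9210205078125, 606.7077026367188), (114.61678314208984, 71.73770141601562), 28.25980567932129)
top 393.0 ((749.5732421875, -479.872802734375), (30.160694122314453, 156.00991821289062), 88.34536743164062)
top 989.5 ((837.9747314453125, -318.34918212890625), (100.28229522705078, 271.3218078613281), 23.673192977905273)
(440, 800, 3)
side 937.5 ((518.3631591796875, -149.3958282470703), (73.78155517578125, 90.44403076171875), 3.798398017883301)
side 2033.0 ((821.4119262695312, -304.0399475097656), (157.4808349609375, 98.50597381591797), 23.961578369140625)
side 330.0 ((976.1524047851562, 46.220062255859375), (134.67861938476562, 497.4070739746094), 12.587180137634277)
side 225.0 ((706.8504638671875, 489.0514221191406), (176.11981201171875, 44.458717346191406), 49.96247482299805)
side 367.0 ((668.5640869140625, 585.6295166015625), (166.20652770996094, 66.11913299560547), 73.8014144897461)
side 278.0 ((304.9908142089844, 1072.9317626953125), (169.92185974121094, 256.869140625), 51.255653381347656)
side 279.0 ((376.52532958984375, 1207.41259765625), (155.35198974609375, 77.41792297363281), 80.95589447021484)
side 2120.0 ((473.38958740234375, 1488.739013671875), (621.4774169921875, 419.4775085449219), 82.57948303222656)
side 2995.5 ((874.5789794921875, 1091.9085693359375), (861.8887939453125, 249.9170684814453), 77.03219604492188)
side 265.5 ((2045.927001953125, 580.0572509765625), (487.41888427734375, 165.19166564941406), 34.37096405029297)
side 1325.5 ((1719.7056884765625, 629.5301513671875), (745.3282470703125, 292.0321350097656), 79.6847915649414)
```

View pics/top1.png

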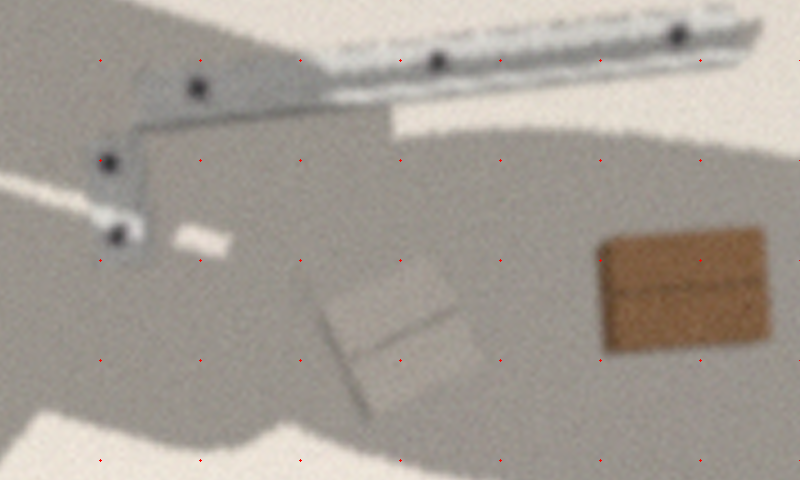

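View pics/side1.png

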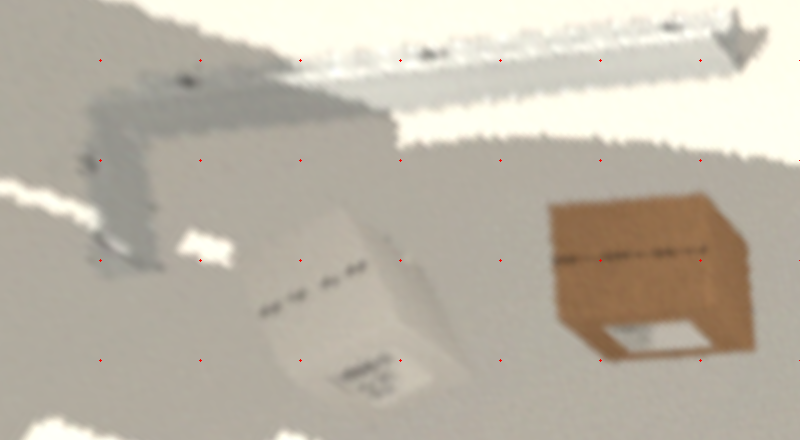

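Request:
step_arm:
  targets:
    - {"dp": [-0.125,-0.125,0],"angular": [0,0,-0.015],"fingers": 0.65}
    - {"dp": [-0.25,-0.25,0],"angular": [0,0,-0.03],"fingers": 0.65}
    - {"dp": [-0.375,-0.375,0],"angular": [0,0,-0.045],"fingers": 0.65}
    - {"dp": [-0.5,-0.5,0],"angular": [0,0,-0.06],"fingers": 0.65}
    - {"dp": [-0.625,-0.625,0],"angular": [0,0,-0.075],"fingers": 0.65}
    - {"dp": [-0.75,-0.75,0],"angular": [0,0,-0.09],"fingers": 0.65}
    - {"dp": [-0.875,-0.875,0],"angular": [0,0,-0.105],"fingers": 0.65}
    - {"dp": [-1,-1,0],"angular": [0,0,-0.116],"fingers": 0.65}

```text
time: 2.2
tool_pos: [293.8, 336.6, 231.5]
tcp_rot: [180.0, 0.0, -173.5]
ft_force: [-0.0, 0.4, 0.0]
finger_gap: 29.7
grip_force: 0.0
```

Request:
step_arm:
  targets:
    - {"dp": [-0.05,-0.125,0]}
    - {"dp": [-0.1,-0.25,0]}
    - {"dp": [-0.15,-0.375,0]}
    - {"dp": [-0.2,-0.5,0]}
    - {"dp": [-0.25,-0.625,0]}
    - {"dp": [-0.28,-0.75,0]}
    - {"dp": [-0.3,-0.875,0]}
    - {"dp": [-0.3,-1,0]}

```text
validation failed for argument at $.ta...
```

Request:
step_arm:
  targets:
    - {"dp": [-0.05,-0.125,0]}
    - {"dp": [-0.1,-0.25,0]}
    - {"dp": [-0.15,-0.375,0]}
    - {"dp": [-0.2,-0.5,0.05]}
    - {"dp": [-0.25,-0.625,0.1]}
    - {"dp": [-0.28,-0.75,0.15]}
    - {"dp": [-0.3,-0.875,0.2]}
    - {"dp": [-0.3,-1,0.25]}

```text
validation failed for argument at $.ta...
```

Run:
```python
from h import *
print(sense()['tool_pos'],sense()['tcp_rot'])
n='top';im=cv2.convertScaleAbs(snapshot(n),alpha=1.5)
a=ortho(n,im,0,420,680,-200,200,2.)
cv2.imwrite('pics/top2.png',a)
```

```text
[293.83416041 336.60875989 231.50315565] [ 1.79981781e+02  2.96781606e-02 -1.73461664e+02]
```

View pics/top2.png

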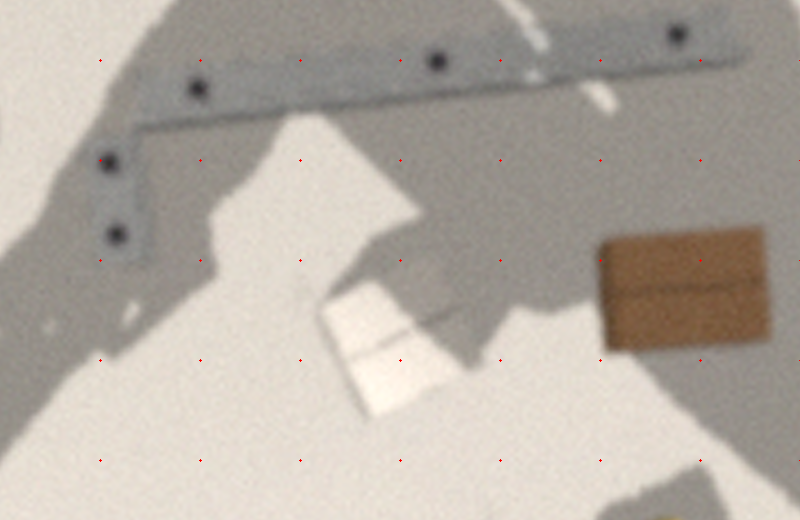

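The ortho view shows the carton at (600–770, 228–350), the rail edge running from (145,129) to (745,64), so jig yaw is about 0.11, and the square carton around (400,345). The moves were refused because fields were missing, so I'll repeat them in full.

Request:
step_arm:
  targets:
    - {"dp": [-0.05,-0.125,0],"angular": [0,0,0],"fingers": 0.65}
    - {"dp": [-0.1,-0.25,0],"angular": [0,0,0],"fingers": 0.65}
    - {"dp": [-0.15,-0.375,0],"angular": [0,0,0],"fingers": 0.65}
    - {"dp": [-0.2,-0.5,0],"angular": [0,0,0],"fingers": 0.65}
    - {"dp": [-0.25,-0.625,0],"angular": [0,0,0],"fingers": 0.65}
    - {"dp": [-0.28,-0.75,0],"angular": [0,0,0],"fingers": 0.65}
    - {"dp": [-0.3,-0.875,0],"angular": [0,0,0],"fingers": 0.65}
    - {"dp": [-0.3,-1,0],"angular": [0,0,0],"fingers": 0.65}

```text
time: 3.25
tool_pos: [375.7, 144.9, 231.4]
tcp_rot: [-180.0, 0.0, -173.6]
ft_force: [0.9, 0.0, 0.1]
finger_gap: 30.2
grip_force: 0.0
```

Request:
step_arm:
  targets:
    - {"dp": [-0.05,-0.125,0],"angular": [0,0,0],"fingers": 0.65}
    - {"dp": [-0.1,-0.25,0],"angular": [0,0,0],"fingers": 0.65}
    - {"dp": [-0.15,-0.375,0],"angular": [0,0,0],"fingers": 0.65}
    - {"dp": [-0.2,-0.5,0.05],"angular": [0,0,0],"fingers": 0.65}
    - {"dp": [-0.25,-0.625,0.1],"angular": [0,0,0],"fingers": 0.65}
    - {"dp": [-0.28,-0.75,0.15],"angular": [0,0,0],"fingers": 0.65}
    - {"dp": [-0.3,-0.875,0.2],"angular": [0,0,0],"fingers": 0.65}
    - {"dp": [-0.3,-1,0.25],"angular": [0,0,0],"fingers": 0.65}

```text
time: 4.25
tool_pos: [457.9, -47.1, 181.1]
tcp_rot: [-180.0, 0.0, -173.6]
ft_force: [0.4, 0.0, -0.5]
finger_gap: 29.8
grip_force: 0.0
```

Request:
step_arm:
  targets:
    - {"dp": [0,-0.15,0.02],"angular": [0,0,0],"fingers": 0.65}
    - {"dp": [0,-0.3,0.1],"angular": [0,0,0],"fingers": 0.65}
    - {"dp": [0,-0.44,0.2],"angular": [0,0,0],"fingers": 0.65}
    - {"dp": [0,-0.44,0.35],"angular": [0,0,0],"fingers": 0.65}
    - {"dp": [0,-0.44,0.5],"angular": [0,0,0],"fingers": 0.65}
    - {"dp": [0,-0.44,0.65],"angular": [0,0,0],"fingers": 0.65}
    - {"dp": [0,-0.44,0.78],"angular": [0,0,0],"fingers": 0.65}
    - {"dp": [0,-0.44,0.84],"angular": [0,0,0],"fingers": 0.65}

```text
time: 5.25
tool_pos: [466.4, -133.3, 11.8]
tcp_rot: [179.9, -0.1, -173.6]
ft_force: [0.7, 0.5, 0.5]
finger_gap: 29.7
grip_force: 0.0
```

Request:
step_arm:
  targets:
    - {"dp": [-0.06,0,0],"angular": [0,0,0],"fingers": 0.65}
    - {"dp": [-0.12,0,0],"angular": [0,0,0],"fingers": 0.65}
    - {"dp": [-0.18,0,0],"angular": [0,0,0],"fingers": 0.65}
    - {"dp": [-0.24,0,0],"angular": [0,0,0],"fingers": 0.65}
    - {"dp": [-0.3,0,0],"angular": [0,0,0],"fingers": 0.65}
    - {"dp": [-0.36,0,0],"angular": [0,0,0],"fingers": 0.65}
    - {"dp": [-0.42,0,0],"angular": [0,0,0],"fingers": 0.65}
    - {"dp": [-0.47,0,0],"angular": [0,0,0],"fingers": 0.65}

```text
time: 6.25
tool_pos: [561.6, -123.1, 13.2]
tcp_rot: [180.0, 0.0, -173.5]
ft_force: [-1.0, 0.8, 1.9]
finger_gap: 29.8
grip_force: 0.7
```

Request:
step_arm:
  targets:
    - {"dp": [-0.01,0,0],"angular": [0,0,0],"fingers": 0.65}
    - {"dp": [-0.02,0,0],"angular": [0,0,0],"fingers": 0.65}
    - {"dp": [-0.03,0,0],"angular": [0,0,0],"fingers": 0.65}
    - {"dp": [-0.04,0,0],"angular": [0,0,0],"fingers": 0.65}
    - {"dp": [-0.045,0,0],"angular": [0,0,0],"fingers": 0.65}
    - {"dp": [-0.05,0,0],"angular": [0,0,0],"fingers": 0.65}
    - {"dp": [-0.055,0,0],"angular": [0,0,0],"fingers": 0.65}
    - {"dp": [-0.06,0,0],"angular": [0,0,0],"fingers": 0.65}

```text
time: 7.25
tool_pos: [572.8, -121.9, 13.3]
tcp_rot: [180.0, -0.0, -173.5]
ft_force: [0.3, -0.4, -0.2]
finger_gap: 29.9
grip_force: 0.2
```

Run:
```python
from h import *
print(sense()['tool_pos'],sense()['ft_force'],sense()['time'])
a=[]
for n in('top','side'):
    im=cv2.convertScaleAbs(snapshot(n),alpha=1.5)
    a.append(ortho(n,im,0,460,680,-200,200,1.35))
cv2.imwrite('pics/b3.png',np.vstack(a)); print(a[0].shape)
```

```text
[ 572.76005605 -121.94668063   13.2608078 ] [ 0.34314227 -0.41707733 -0.16025663] 7.25
(297, 540, 3)
```

View pics/b3.png

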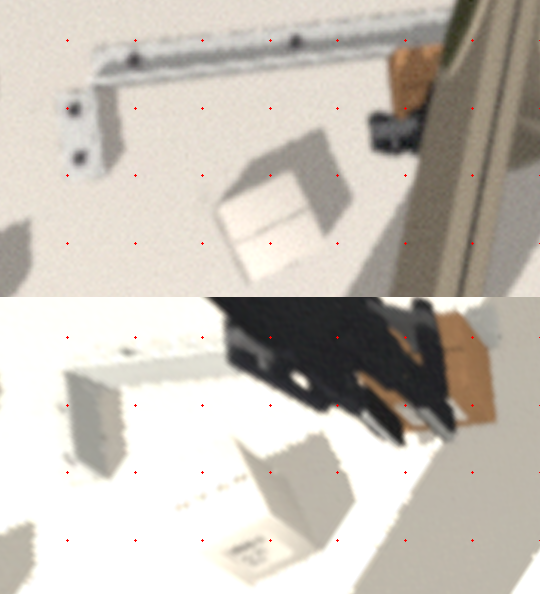

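The carton's far side is now at the rail (top half of the picture, about (395,50)). I'll nudge it on until the contact force shows.

Request:
step_arm:
  targets:
    - {"dp": [-0.005,0,0],"angular": [0,0,0],"fingers": 0.65}
    - {"dp": [-0.01,0,0],"angular": [0,0,0],"fingers": 0.65}
    - {"dp": [-0.015,0,0],"angular": [0,0,0],"fingers": 0.65}
    - {"dp": [-0.02,0,0],"angular": [0,0,0],"fingers": 0.65}
    - {"dp": [-0.023,0,0],"angular": [0,0,0],"fingers": 0.65}
    - {"dp": [-0.026,0,0],"angular": [0,0,0],"fingers": 0.65}
    - {"dp": [-0.028,0,0],"angular": [0,0,0],"fingers": 0.65}
    - {"dp": [-0.03,0,0],"angular": [0,0,0],"fingers": 0.65}

```text
time: 8.35
tool_pos: [573.5, -121.8, 13.0]
tcp_rot: [179.9, -0.6, -173.6]
ft_force: [-31.1, -2.5, 24.6]
finger_gap: 30.1
grip_force: 15.6
```

Request:
step_arm:
  targets:
    - {"dp": [0.06,0,0],"angular": [0,0,0],"fingers": 0.65}
    - {"dp": [0.1,0,0],"angular": [0,0,0],"fingers": 0.65}
    - {"dp": [0.1,0,-0.2],"angular": [0,0,0],"fingers": 1}
    - {"dp": [0.1,-0.1,-0.3],"angular": [0,0,0],"fingers": 1}
    - {"dp": [0,-0.25,-0.3],"angular": [0,0,0],"fingers": 1}
    - {"dp": [-0.15,-0.38,-0.3],"angular": [0,0,0],"fingers": 1}
    - {"dp": [-0.15,-0.38,-0.3],"angular": [0,0,0],"fingers": 1}
    - {"dp": [-0.15,-0.38,-0.2],"angular": [0,0,0],"fingers": 1}

```text
time: 9.35
tool_pos: [618.3, -193.8, 54.3]
tcp_rot: [-179.9, 0.2, -173.6]
ft_force: [0.0, 0.4, -0.3]
finger_gap: 0.0
grip_force: 0.0
```

Run:
```python
from h import *
print(sense()['tool_pos'],sense()['tcp_rot'],sense()['ft_force'],sense()['time'],sense()['finger_gap'])
a=[]
for n in('top','side'):
    im=cv2.convertScaleAbs(snapshot(n),alpha=1.5)
    a.append(ortho(n,im,0,520,680,-250,50,1.8))
cv2.imwrite('pics/b4.png',np.vstack(a)); print(a[0].shape)
```

```text
[ 618.30457995 -193.75719502   54.25319354] [-1.79917212e+02  1.79857643e-01 -1.73551058e+02] [ 0.04114884  0.38964304 -0.27497901] 9.35 0.020953736322395146
(288, 540, 3)
```

View pics/b4.png

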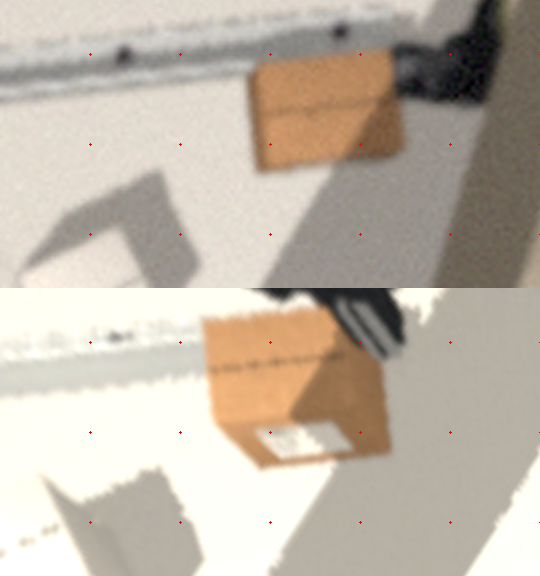

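Request:
step_arm:
  targets:
    - {"dp": [0,0,0.12],"angular": [0,0,0],"fingers": 1}
    - {"dp": [0,0,0.2],"angular": [0,0,0],"fingers": 1}
    - {"dp": [0,0.04,0.2],"angular": [0,0,0],"fingers": 1}
    - {"dp": [0,0.1,0.2],"angular": [0,0,0],"fingers": 1}
    - {"dp": [0,0.17,0.2],"angular": [0,0,0],"fingers": 1}
    - {"dp": [0,0.24,0.2],"angular": [0,0,0],"fingers": 1}
    - {"dp": [0,0.3,0.2],"angular": [0,0,0],"fingers": 1}
    - {"dp": [0,0.35,0.2],"angular": [0,0,0],"fingers": 1}

```text
time: 10.45
tool_pos: [609.3, -122.9, 13.6]
tcp_rot: [-180.0, 0.0, -173.5]
ft_force: [0.7, -1.4, 0.9]
finger_gap: 0.3
grip_force: 0.5
```

Run:
```python
from h import *
print(sense()['tool_pos'],sense()['tcp_rot'],sense()['ft_force'],sense()['time'])
a=[]
for n in('top','side'):
    im=cv2.convertScaleAbs(snapshot(n),alpha=1.5)
    a.append(ortho(n,im,0,480,680,-180,150,1.4))
cv2.imwrite('pics/b5.png',np.vstack(a)); print(a[0].shape)
```

```text
[ 609.31666554 -122.91238746   13.5742372 ] [-1.79986301e+02  2.58620817e-02 -1.73518264e+02] [ 0.69376746 -1.35689008  0.88713955] 10.45
(280, 462, 3)
```

View pics/b5.png

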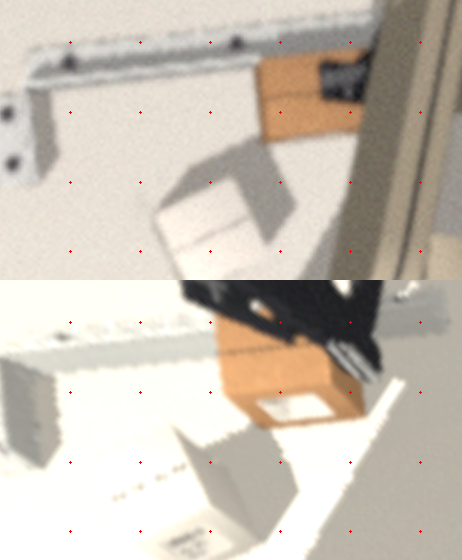

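The carton slides flush along the rail and clears the square carton, so I'll carry on.

Request:
step_arm:
  targets:
    - {"dp": [0,0.07,0],"angular": [0,0,0],"fingers": 1}
    - {"dp": [0,0.16,0],"angular": [0,0,0],"fingers": 1}
    - {"dp": [0,0.25,0],"angular": [0,0,0],"fingers": 1}
    - {"dp": [0,0.35,0],"angular": [0,0,0],"fingers": 1}
    - {"dp": [0,0.44,0],"angular": [0,0,0],"fingers": 1}
    - {"dp": [0,0.53,0],"angular": [0,0,0],"fingers": 1}
    - {"dp": [0,0.6,0],"angular": [0,0,0],"fingers": 1}
    - {"dp": [0,0.65,0],"angular": [0,0,0],"fingers": 1}

```text
time: 11.55
tool_pos: [594.4, 6.3, 13.2]
tcp_rot: [180.0, -0.0, -173.5]
ft_force: [0.2, -1.2, 0.9]
finger_gap: -0.1
grip_force: 0.5
```

Request:
step_arm:
  targets:
    - {"dp": [0,0.015,0],"angular": [0,0,0],"fingers": 1}
    - {"dp": [0,0.03,0],"angular": [0,0,0],"fingers": 1}
    - {"dp": [0,0.045,0],"angular": [0,0,0],"fingers": 1}
    - {"dp": [0,0.06,0],"angular": [0,0,0],"fingers": 1}
    - {"dp": [0,0.07,0],"angular": [0,0,0],"fingers": 1}
    - {"dp": [0,0.08,0],"angular": [0,0,0],"fingers": 1}
    - {"dp": [0,0.09,0],"angular": [0,0,0],"fingers": 1}
    - {"dp": [0,0.1,0],"angular": [0,0,0],"fingers": 1}

```text
time: 12.55
tool_pos: [592.3, 25.3, 13.3]
tcp_rot: [180.0, -0.0, -173.5]
ft_force: [0.5, -0.2, -0.1]
finger_gap: 0.4
grip_force: 0.3
```

Request:
step_arm:
  targets:
    - {"dp": [0,0.007,0],"angular": [0,0,0],"fingers": 1}
    - {"dp": [0,0.014,0],"angular": [0,0,0],"fingers": 1}
    - {"dp": [0,0.02,0],"angular": [0,0,0],"fingers": 1}
    - {"dp": [0,0.025,0],"angular": [0,0,0],"fingers": 1}
    - {"dp": [0,0.03,0],"angular": [0,0,0],"fingers": 1}
    - {"dp": [0,0.034,0],"angular": [0,0,0],"fingers": 1}
    - {"dp": [0,0.037,0],"angular": [0,0,0],"fingers": 1}
    - {"dp": [0,0.04,0],"angular": [0,0,0],"fingers": 1}

```text
time: 13.55
tool_pos: [591.4, 33.2, 13.3]
tcp_rot: [-180.0, 0.0, -173.5]
ft_force: [-0.2, -1.4, -0.2]
finger_gap: -0.2
grip_force: 0.3
```

Request:
step_arm:
  targets:
    - {"dp": [0,0.004,0],"angular": [0,0,0],"fingers": 1}
    - {"dp": [0,0.008,0],"angular": [0,0,0],"fingers": 1}
    - {"dp": [0,0.012,0],"angular": [0,0,0],"fingers": 1}
    - {"dp": [0,0.016,0],"angular": [0,0,0],"fingers": 1}
    - {"dp": [0,0.019,0],"angular": [0,0,0],"fingers": 1}
    - {"dp": [0,0.022,0],"angular": [0,0,0],"fingers": 1}
    - {"dp": [0,0.024,0],"angular": [0,0,0],"fingers": 1}
    - {"dp": [0,0.026,0],"angular": [0,0,0],"fingers": 1}

```text
time: 14.55
tool_pos: [591.3, 36.7, 13.6]
tcp_rot: [-179.9, 0.0, -173.6]
ft_force: [0.2, -9.9, 1.8]
finger_gap: -0.2
grip_force: 5.2
```

Request:
step_arm:
  targets:
    - {"dp": [0,-0.05,0],"angular": [0,0,0],"fingers": 1}
    - {"dp": [0,-0.12,0],"angular": [0,0,0],"fingers": 1}
    - {"dp": [0,-0.12,-0.2],"angular": [0,0,0],"fingers": 1}
    - {"dp": [0,-0.12,-0.4],"angular": [0,0,0],"fingers": 1}
    - {"dp": [0.12,0,-0.5],"angular": [0,0,0],"fingers": 1}
    - {"dp": [0.25,0.12,-0.5],"angular": [0,0,0],"fingers": 1}
    - {"dp": [0.25,0.26,-0.5],"angular": [0,0,0],"fingers": 1}
    - {"dp": [0.25,0.26,-0.5],"angular": [0,0,0],"fingers": 1}

```text
time: 15.55
tool_pos: [535.0, 85.4, 113.5]
tcp_rot: [180.0, 0.0, -173.4]
ft_force: [-0.7, -0.3, -0.2]
finger_gap: -0.1
grip_force: 0.0
```

Run:
```python
from h import *
print(sense()['tool_pos'],sense()['tcp_rot'],sense()['ft_force'],sense()['time'])
a=[]
for n in('top','side'):
    im=cv2.convertScaleAbs(snapshot(n),alpha=1.5)
    a.append(ortho(n,im,0,490,650,-20,160,1.85 if 0 else 3))
cv2.imwrite('pics/b6.png',cv2.resize(np.hstack(a),(800,356))); print(a[0].shape)
```

```text
[535.00842918  85.38391371 113.46544325] [ 1.79966165e+02  1.56120350e-02 -1.73440909e+02] [-0.74232174 -0.27791049 -0.21051036] 15.55
(480, 540, 3)
```

View pics/b6.png

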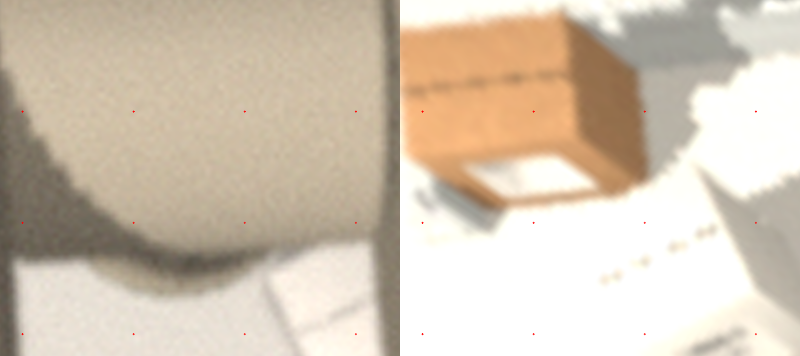

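Request:
step_arm:
  targets:
    - {"dp": [0,0,0.15],"angular": [0,0,0],"fingers": 1}
    - {"dp": [0,0,0.3],"angular": [0,0,0],"fingers": 1}
    - {"dp": [0,0,0.42],"angular": [0,0,0],"fingers": 1}
    - {"dp": [0,0,0.5],"angular": [0,0,0],"fingers": 1}
    - {"dp": [-0.01,0,0.5],"angular": [0,0,0],"fingers": 1}
    - {"dp": [-0.03,0,0.5],"angular": [0,0,0],"fingers": 1}
    - {"dp": [-0.05,0,0.5],"angular": [0,0,0],"fingers": 1}
    - {"dp": [-0.06,0,0.5],"angular": [0,0,0],"fingers": 1}

```text
time: 16.65
tool_pos: [548.3, 85.8, 14.2]
tcp_rot: [-180.0, 0.1, -173.5]
ft_force: [-0.1, 0.1, -0.2]
finger_gap: 0.3
grip_force: 0.0
```

Request:
step_arm:
  targets:
    - {"dp": [-0.004,0,0],"angular": [0,0,0],"fingers": 1}
    - {"dp": [-0.008,0,0],"angular": [0,0,0],"fingers": 1}
    - {"dp": [-0.011,0,0],"angular": [0,0,0],"fingers": 1}
    - {"dp": [-0.014,0,0],"angular": [0,0,0],"fingers": 1}
    - {"dp": [-0.017,0,0],"angular": [0,0,0],"fingers": 1}
    - {"dp": [-0.02,0,0],"angular": [0,0,0],"fingers": 1}
    - {"dp": [-0.022,0,0],"angular": [0,0,0],"fingers": 1}
    - {"dp": [-0.024,0,0],"angular": [0,0,0],"fingers": 1}

```text
time: 17.65
tool_pos: [550.2, 86.0, 13.1]
tcp_rot: [-180.0, -0.2, -173.5]
ft_force: [-11.9, -1.4, 10.7]
finger_gap: 0.1
grip_force: 6.2
```

Request:
step_arm:
  targets:
    - {"dp": [0.04,0,0],"angular": [0,0,0],"fingers": 1}
    - {"dp": [0.08,0,0],"angular": [0,0,0],"fingers": 1}
    - {"dp": [0.08,0,-0.2],"angular": [0,0,0],"fingers": 1}
    - {"dp": [0.08,0,-0.45],"angular": [0,0,0],"fingers": 1}
    - {"dp": [0.1,-0.2,-0.7],"angular": [0,0,0],"fingers": 1}
    - {"dp": [0.15,-0.45,-0.9],"angular": [0,0,0],"fingers": 1}
    - {"dp": [0.2,-0.7,-0.9],"angular": [0,0,0],"fingers": 1}
    - {"dp": [0.2,-1,-0.9],"angular": [0,0,0],"fingers": 1}

```text
time: 18.65
tool_pos: [534.8, -118.3, 194.7]
tcp_rot: [-179.9, 0.2, -173.5]
ft_force: [1.3, 1.0, -0.0]
finger_gap: 0.1
grip_force: 0.0
```

Request:
step_arm:
  targets:
    - {"dp": [0,-0.12,0],"angular": [0,0,0],"fingers": 1}
    - {"dp": [0,-0.25,0],"angular": [0,0,0],"fingers": 1}
    - {"dp": [0,-0.37,0],"angular": [0,0,0],"fingers": 1}
    - {"dp": [0,-0.5,0],"angular": [0,0,0],"fingers": 1}
    - {"dp": [0,-0.6,0],"angular": [0,0,0],"fingers": 1}
    - {"dp": [0,-0.7,0],"angular": [0,0,0],"fingers": 1}
    - {"dp": [0,-0.7,0],"angular": [0,0,0],"fingers": 1}
    - {"dp": [0,-0.7,0],"angular": [0,0,0],"fingers": 1}

```text
time: 19.65
tool_pos: [550.5, -255.7, 193.2]
tcp_rot: [180.0, -0.0, -173.5]
ft_force: [-0.3, 0.5, -0.1]
finger_gap: -0.2
grip_force: 0.0
```

Run:
```python
from h import *
print(sense()['tool_pos'],sense()['ft_force'],sense()['time'])
a=[]
for n in('top','side'):
    im=cv2.convertScaleAbs(snapshot(n),alpha=1.5)
    a.append(ortho(n,im,0,490,650,-40,160,2))
cv2.imwrite('pics/b7.png',np.hstack(a))
```

```text
[ 550.49556881 -255.71840417  193.15340415] [-0.28598854  0.50514815 -0.07286884] 19.65
```

View pics/b7.png

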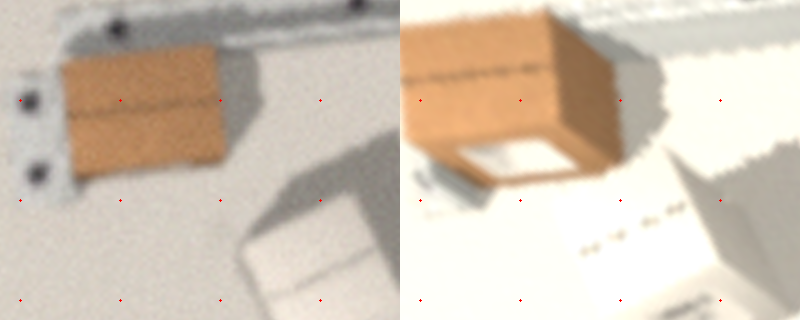

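The carton sits square in the corner: in the left picture it spans (65–222, 45–177), against both the rail and the stop. The square carton is unmoved and the hand is clear.

```bash
python3 -c "
from bench import *
print(hand_in())"
```

```text
the job is handed in; nothing more can be done
None
```

I pushed the oblong carton into the jig's corner and handed the job in at about 20 s; contact forces (about 10 N at the stop, 12 N at the rail) and the last pictures show it square and snug against both, and the hand is clear, but no verdict came back.

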